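# Slide the feed trough home under the basket's visor

## Task

Slide the white feed trough with the blue rim along the table, in between the two blue posts of the pigeon basket and long side first under its dowel visor, and press it fully home so that both sprung rubber buffers are pushed right in; then let go, so that it stays standing there square, resting against both buffers. Keep it flat on the table all the way (no lifting or tipping), do not ram it into the basket, and leave everything else on the table where it is.

Things in the scene. Friction and masses are not known exactly. Their poses are not given: they have to be found in the camera images.
- trough: loose open feed trough, white plastic, blue rim: 85 mm along its x, 180 along its y, 45 high, walls 5, two cross partitions; 0.36 to 0.6 kg, slides at 2 to 6 N; 13 N at most to press in both buffers. Origin: centre of its underside, on the table; z up. Same end for end: either long side may lead. Starts to the left or right in front of the basket, its x turned up to 0.25 rad from world x.
- basket: fixed pine basket with dowel bars, 300 mm wide, 182 high. Origin: on the table, middle of the robot-side face of its 50 mm high stop rail, the plane that the trough's leading side reaches when fully home; x points into the basket, away from the robot, y left, z up. In front of the rail, under the visor, the table is bare: the trough slides on it.
- visor_edge (a point): middle of the lower front edge of the visor's front bar, at basket x = -113 mm, 160 mm above the table; bar 18 mm deep, 22 high. With the trough home its near side is 28 mm further in than this edge: an upright gripper is stopped by the visor too soon; fingers tilted forward about 30 degrees, reaching in low, get there.
- post_left (a point): foot of the left blue post, 18 mm (x) by 20 mm (y), 160 high, under the visor's front bar; point at its middle, basket x = -104, y = +126 mm. The trough goes between the two posts (232 mm apart inside).
- post_right (a point): the same for the right post, basket x = -104, y = -126 mm.
- buffer_left (a joint): black rubber buffer 30 x 24 mm on the stop rail at basket y = +60 mm, 25 mm up. Value 0: stands 12 mm out towards the robot; 0.012 (m): pushed straight in, flush with the rail, a hard stop. Its spring, 180 N/m (2.2 N right in), pushes out again: a trough let go is pushed back some mm until friction holds it.
- buffer_right (a joint): the same buffer at basket y = -60 mm.
- bowl: bystander: loose blue ceramic drinking bowl, 110 mm across, 55 mm high, in front of the basket on the side where the trough is not. Origin: centre of its underside.
- flask: bystander: black vacuum flask, 68 mm across, 220 mm high, standing left of the basket. Origin: centre of its underside.
- ring_tray: bystander: grey tray of coloured leg rings, 110 x 160 x 35 mm, right of the basket. Origin: centre of its underside.
- terminal: bystander: black keypad terminal, 130 x 170 x 33 mm, far right. Origin: centre of its underside.
- scoop: bystander: long spoon, 200 mm, lying far left. Origin: on its underside, near its middle.
- jar: bystander: amber jar with a blue cap, 70 mm across, 90 mm high, left of the flask. Origin: centre of its underside.
There are look-alikes about, which are no part of the job. Leave any yellow look-alike of the trough alone.

How it is judged:
By the outcome, as a careful person would: the job done as asked, in the order asked, and still so for the second after the job is handed in, with the robot touching nothing.
It also fails if it takes over 66 s, if anything falls off the work surface, if the arm or the gripper's body presses on something with over 40 N, if the wrist force passes 120 N, or if a joint passes its speed limit or range.

## Robot

A 6-joint arm with a two-finger parallel gripper is mounted at the origin on the work surface. World frame = base frame: x ahead of the robot, y to its left, z up, the work surface at z = 0. Lengths are in m, angles in rad, forces in N, time in s.
With the tool pointing down it reaches from about 0.25 to 0.725 m from the base axis. Payload 4 kg.
Tool frame: the origin (TCP) lies at the very end of the fingers, on their centre line; the grasp point (between the pads) lies 19 mm behind it; z points along the fingers, y is the line along which they close (so a half turn about z gives the same grasp; the last joint's range is limited). The gripper opens to 85 mm and grips with 20 to 120 N. Pads are 22 mm wide; open, the fingers measure 114 mm over their backs; the gripper's body (76 mm by 85 mm) begins 54 mm behind the grasp point. The pads swing forward as they close: fully open they stand 13 mm farther back than shut.
Start: joints at [-1.124, 0.241, 0.005, 1.335, 0, 1.571], TCP at [0.216, -0.451, 0.231] pointing down, gripper open.
Joint ranges: [-2.72, 2.72], [-1.05, 1.87], [-1.09, 1.28], [-1.99, 2.15], [-1.42, 1.44], [-3.14, 3.14]. Speed limits (rad/s): [2.79, 2.79, 3.14, 3.14, 3.14, 3.14].

## Interface

Orientations are given as a unit quaternion [x, y, z, w].
In Python, from workcell import monitor, viewer, job gives the robot as it stands.
- The arm moves only by the tool arm_command, never from a script. Its argument "increments" is a list of rows, each an object of numbers: "dx", "dy", "dz": the shift along the tool's x, y, z in cm; "wx", "wy", "wz": the turn, a rotation vector about the tool's x, y, z in rad; "grip": the finger opening in cm, from 0 to 8.54. In form: [{"dx": .., "dy": .., "dz": .., "wx": .., "wy": .., "wz": .., "grip": ..}, ...]. A call has 1 to 10 rows; each row is the pose to reach, as a shift and turn from the pose commanded when the call began, along the tool's axes at that moment; what a row does not reach only later rows make up. A row lasts 1/10 s, in which the tool goes at most 50 mm and 8.59 degrees, less where a joint would pass 70% of its speed; a pose out of reach is approached as far as the arm can. A call with a gripper value outside its range is refused whole. The fingers move at their own pace and stop on an object; the grip force is fixed at half the most. Time passes only in rows, so rows that repeat a pose let the fingers close. It gives the time, the measured TCP pose, the force, the opening and the grip force at its end, in the units of the state.
- monitor.get_obs(): the state, without advancing time (a new reading comes with each control period).
- viewer.camera(name): name is "side" or "top" or "wrist"; returns (picture, depth): 480x640x3 uint8, red, green, blue; 480x640 float32, m along the optical axis (not along the pixel's ray), 0 where there is no reading.
- viewer.get_calibration(name): a dict with "fovy" (degrees; the focal length in pixels is half the picture's height over the tangent of half this angle, whatever the lens; pixels are square), "cx", "cy" (the principal point, pixels), "view" (4x4, takes a point from world to camera coordinates). Camera axes: x right, y up, looking along -z (the intrinsics and any distortion apply to the point x, -y, -z); pixel columns grow to the right and rows downward; lengths in m; the calibration is good to about 2 mm. A picture is of the moment at which its call begins: read the wrist's pose just before it. get_calibration takes no time and is no camera call; for the wrist camera it gives the pose at the moment of the call.
- job.job_done(): hands the job in; it is judged then, once.
The state is a dict: "clock": time; "joint_pos": joint angles; "joint_vel": joint speeds; "tau": joint torques, N m; "eef_pos": TCP position; "tool_rot": TCP orientation; "ft_force": force on the tool from outside, world axes, zero at the start; "ft_torque": the same for the moment, N m; "grip_width": finger opening in m; "grasp_force": force on a finger pad.
Only numpy, scipy, OpenCV 4.12 (cv2) and the standard library are available. Lean on these libraries where they do the work, as an engineer would, in place of code of your own. Each camera call takes 0.05 s, during which the arm holds its last target. There are 200 camera calls.

## Working session

There is one attempt and no reset: what is moved stays moved. The work goes in short steps, Python scripts to look and compute and a tool call to move; the robot and the scene stay as the last step left them, time stands still between calls to the robot, and variables do not carry over. Pictures are saved under pics/ and viewed, at most 10 in all, crops included, and the job is handed in when it is done.

Besides the shell and the picture viewer there is one more tool, called after "Call:" as name(argument=value, ...), one argument or row to a line, values as JSON. arm_command: Moves the arm, as the interface text tells. Its arguments: {"type":"object","properties":{"increments":{"type":"array","items":{"type":"object","properties":{"dx":{"type":"number"},"dy":{"type":"number"},"dz":{"type":"number"},"wx":{"type":"number"},"wy":{"type":"number"},"wz":{"type":"number"},"grip":{"type":"number"}}}}},"required":["increments"]}

```bash
mkdir -p pics; ls; cat > h.py <<'E'
import numpy as np, cv2
from workcell import monitor, viewer, job
def snap(n):
    c=viewer.get_calibration(n); im,d=viewer.camera(n); return c,im,d
def K(c):
    f=240/np.tan(np.radians(c['fovy'])/2); return f,c['cx'],c['cy']
def pts(c,d,uv):
    """world points of pixels by depth"""
    f,cx,cy=K(c); uv=np.asarray(uv).astype(int); z=d[uv[:,1],uv[:,0]]
    P=np.c_[(uv[:,0]-cx)/f*z,-(uv[:,1]-cy)/f*z,-z]; V=np.array(c['view'])
    return (P-V[:3,3])@V[:3,:3]
def ray(c,uv,h):
    """cast pixels on plane z=h"""
    f,cx,cy=K(c); uv=np.atleast_2d(uv).astype(float); V=np.array(c['view'])
    D=np.c_[(uv[:,0]-cx)/f,-(uv[:,1]-cy)/f,-np.ones(len(uv))]@V[:3,:3]
    o=-V[:3,:3].T@V[:3,3]; return o+D*((h-o[2])/D[:,2])[:,None]
E
python3 - <<'E'
from h import *
o=monitor.get_obs(); print(o)
ims=[]
for n in ('top','side'):
    c,im,d=snap(n); print(n,c); cv2.imwrite(f'pics/{n}0.png',im[...,::-1]); np.savez(f'pics/{n}0.npz',im=im,d=d)
E
```

```text
pics
{'clock': 0.0, 'joint_pos': array([-1.12401439e+00,  2.41380969e-01,  3.76180479e-03,  1.33520157e+00,
       -4.19001606e-06,  1.57082244e+00]), 'joint_vel': array([-1.57809141e-03,  4.15266508e-04,  1.47343755e-03, -1.18628548e-03,
       -2.75285732e-04, -6.16822519e-05]), 'tau': array([-3.02207411e-06, -3.72322869e+01,  2.52405292e+01,  1.68647035e-02,
        6.57056830e-05, -2.88740488e-06]), 'eef_pos': array([ 0.2157662 , -0.45036759,  0.23044328]), 'tool_rot': array([ 9.75154223e-01,  2.21524754e-01, -2.26296508e-04, -9.86583015e-04]), 'ft_force': array([-0.46612501,  0.72534336,  0.57454485]), 'ft_torque': array([-0.01364708, -0.04064912, -0.01095034]), 'grasp_force': 0.0, 'grip_width': 0.08539378165826751}
top {'fovy': 52.058624148656214, 'cx': 305.79542518162225, 'cy': 238.7550587621343, 'view': array([[ 1.83199071e-02, -9.99832125e-01,  3.20918950e-04,
        -2.55671054e-02],
       [ 9.87010340e-01,  1.81362105e-02,  1.59629781e-01,
        -5.22667640e-01],
       [-1.59608804e-01, -2.60765243e-03,  9.87176899e-01,
        -1.46773638e+00],
       [ 0.00000000e+00,  0.00000000e+00,  0.00000000e+00,
         1.00000000e+00]])}
side {'fovy': 50.05823556133011, 'cx': 317.87701293591346, 'cy': 243.41320569101052, 'view': array([[-0.83936744, -0.54352056, -0.00690657,  0.40589223],
       [ 0.39774099, -0.62279899,  0.67373847, -0.29563299],
       [-0.37049211,  0.56276711,  0.7389376 , -1.33215674],
       [ 0.        ,  0.        ,  0.        ,  1.        ]])}
```

View pics/top0.png

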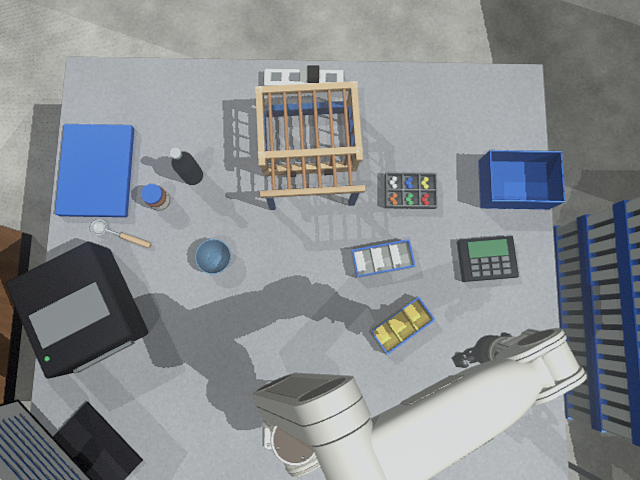

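View pics/side0.png

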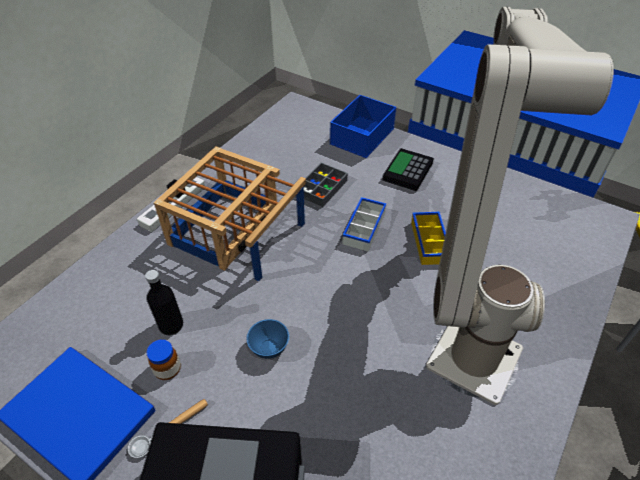

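The top view shows the white trough at about (382,258), the yellow look-alike at (402,326), the bowl at (212,255), and the basket's front bar running from (262,195) to (365,188). The blue posts are at about (270,202) and (353,199). The side view shows the post feet at (257,277) and (301,222), and the trough at (364,223).

```bash
cat > m.py <<'E'
from h import *
def blue(im):
    h=cv2.cvtColor(im,cv2.COLOR_RGB2HSV); return cv2.inRange(h,(105,110,50),(125,255,255))
def trough(c,im,d,box,h=.045):
    m=blue(im); x0,y0,x1,y1=box; k=np.zeros_like(m); k[y0:y1,x0:x1]=m[y0:y1,x0:x1]
    n,l,s,_=cv2.connectedComponentsWithStats(k,connectivity=8)
    i=1+np.argmax(s[1:,4]); v,u=np.nonzero(l==i); uv=np.c_[u,v]
    z=np.median(pts(c,d,uv)[:,2]); w=ray(c,uv,h)[:,:2].astype(np.float32)
    (cx,cy),(a,b),t=cv2.minAreaRect(w*1000)
    bp=cv2.boxPoints(((cx,cy),(a,b),t)); e=[bp[1]-bp[0],bp[2]-bp[1]]; L=max(e,key=lambda q:q@q)
    if L[1]<0: L=-L
    th=np.arctan2(-L[0],L[1])
    return (cx/1000,cy/1000,th,min(a,b),max(a,b),z)
E
python3 - <<'E'
from m import *
cs={n:viewer.get_calibration(n) for n in('top','side')}
z={n:np.load(f'pics/{n}0.npz') for n in cs}
print('trough top',np.round(trough(cs['top'],z['top']['im'],z['top']['d'],(340,230,425,285)),4))
print('trough side',np.round(trough(cs['side'],z['side']['im'],z['side']['d'],(335,190,395,255)),4))
# posts: blue pixels
for n,boxes in (('top',[(258,190,280,212),(342,188,364,212)]),('side',[(244,235,266,290),(292,180,310,235)])):
    m=blue(z[n]['im'])
    for b in boxes:
        v,u=np.nonzero(m[b[1]:b[3],b[0]:b[2]]); uv=np.c_[u+b[0],v+b[1]]
        P=pts(cs[n],z[n]['d'],uv); P=P[np.isfinite(P).all(1)]
        print(n,b,len(P),'low',P[P[:,2]<.06].mean(0).round(4) if (P[:,2]<.06).any() else None,'range',np.percentile(P,[3,50,97],axis=0).round(4).tolist())
# front bar: wood pixels in top, depth height 0.15-.2
n='top';im=z[n]['im'];d=z[n]['d']
vv,uu=np.mgrid[176:206,252:374]; uv=np.c_[uu.ravel(),vv.ravel()]
P=pts(cs[n],d,uv); hs=cv2.cvtColor(im,cv2.COLOR_RGB2HSV)[uv[:,1],uv[:,0]]
ok=(P[:,2]>.17)&(P[:,2]<.195)&(hs[:,0]<30)&(hs[:,1]>60)&(hs[:,2]>120)
Q=P[ok]; k=np.zeros((480,640),np.uint8); k[uv[ok][:,1],uv[ok][:,0]]=255
print(len(Q),np.percentile(Q[:,2],[5,50,95]))
xs=np.array([[y,Q[abs(Q[:,1]-y)<.004][:,0].min(),Q[abs(Q[:,1]-y)<.004][:,0].max()] for y in np.linspace(Q[:,1].min()+.01,Q[:,1].max()-.01,14)])
print(xs.round(4)); print('fit',np.polyfit(xs[:,0],xs[:,1],1),Q[:,1].min(),Q[:,1].max())
cv2.imwrite('pics/bask.png',cv2.resize(im[60:220,220:400,::-1],None,fx=4,fy=3.7))
E
```

```text
trough top [ 4.68800e-01 -2.52300e-01  2.02700e-01  8.55972e+01  1.80494e+02
  4.59000e-02]
trough side [ 4.702000e-01 -2.495000e-01  2.021000e-01  8.829980e+01  1.876443e+02
  4.380000e-02]Traceback (most recent call last):
  File "<stdin>", line 12, in <module>
    return _quantile_unchecked(
        a, q, axis, out, overwrite_input, method, keepdims, weights)
    return _ureduce(a,
                    func=_quantile_ureduce_func,
    ...<5 lines>...
                    overwrite_input=overwrite_input,
                    method=method)
    r = func(a, **kwargs)
    result = _quantile(arr,
                       quantiles=q,
    ...<2 lines>...
                       out=out,
                       weights=wgt)
    slices_having_nans = np.isnan(arr[-1, ...])
                                  ~~~^^^^^^^^^
IndexError: index -1 is out of bounds for axis 0 with size 0
```

```bash
python3 - <<'E'
from m import *
cs={n:viewer.get_calibration(n) for n in('top','side')}
z={n:np.load(f'pics/{n}0.npz') for n in cs}
for n,boxes in (('top',[(258,194,280,212),(342,192,364,212)]),('side',[(244,235,266,290),(292,180,310,235)])):
    hsv=cv2.cvtColor(z[n]['im'],cv2.COLOR_RGB2HSV); m=cv2.inRange(hsv,(100,120,25),(130,255,255))
    for b in boxes:
        v,u=np.nonzero(m[b[1]:b[3],b[0]:b[2]]); uv=np.c_[u+b[0],v+b[1]]
        if not len(uv): print(n,b,'none'); continue
        P=pts(cs[n],z[n]['d'],uv)
        print(n,b,len(P),'u',uv.min(0),uv.max(0),np.percentile(P,[3,50,97],axis=0).round(4).tolist())
n='top';im=z[n]['im'];d=z[n]['d']
vv,uu=np.mgrid[176:206,252:374]; uv=np.c_[uu.ravel(),vv.ravel()]
P=pts(cs[n],d,uv); hs=cv2.cvtColor(im,cv2.COLOR_RGB2HSV)[uv[:,1],uv[:,0]]
ok=(P[:,2]>.165)&(P[:,2]<.2)&(hs[:,0]<30)&(hs[:,1]>50)&(hs[:,2]>60)
Q=P[ok]; print(len(Q),np.percentile(Q[:,2],[5,50,95]))
ys=np.linspace(Q[:,1].min()+.01,Q[:,1].max()-.01,14)
xs=np.array([[y]+np.percentile(Q[abs(Q[:,1]-y)<.006][:,0],[4,50]).tolist() for y in ys])
print(xs.round(4)); print('fit',np.polyfit(xs[:,0],xs[:,1],1),Q[:,1].min(),Q[:,1].max())
cv2.imwrite('pics/bask.png',cv2.resize(im[60:220,220:400,::-1],None,fx=4,fy=3.7))
E
```

```text
top (258, 194, 280, 212) none
top (342, 192, 364, 212) none
side (244, 235, 266, 290) 276 u [250 242] [261 280] [[0.6223, 0.0855, 0.0101], [0.6258, 0.1011, 0.0843], [0.6367, 0.1061, 0.154]]
side (292, 180, 310, 235) 231 u [296 188] [304 226] [[0.6408, -0.1656, 0.0111], [0.645, -0.1498, 0.0875], [0.6559, -0.1443, 0.151]]
925 [0.1718174 0.1814577 0.1874224]
[[-1.696e-01  6.407e-01  6.485e-01]
 [-1.484e-01  6.394e-01  6.456e-01]
 [-1.273e-01  6.377e-01  6.446e-01]
 [-1.061e-01  6.365e-01  6.415e-01]
 [-8.490e-02  6.340e-01  6.410e-01]
 [-6.380e-02  6.336e-01  6.406e-01]
 [-4.260e-02  6.315e-01  6.390e-01]
 [-2.140e-02  6.301e-01  6.370e-01]
 [-3.000e-04  6.280e-01  6.375e-01]
 [ 2.090e-02  6.274e-01  6.324e-01]
 [ 4.210e-02  6.251e-01  6.359e-01]
 [ 6.320e-02  6.236e-01  6.295e-01]
 [ 8.440e-02  6.228e-01  6.365e-01]
 [ 1.056e-01  6.193e-01  6.258e-01]]
fit [-0.07471286  0.62829853] -0.17960581407673162 0.11557252132728356
```

View pics/bask.png

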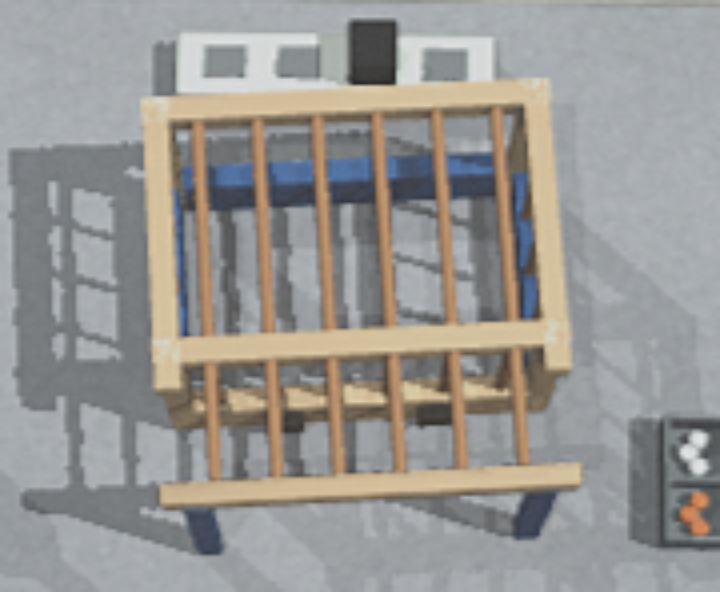

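The crop shows the basket yawed slightly, with the front bar's lower edge at about crop (165,500) to (580,480) and the buffers as dark spots at (293,420) and (433,415). I'll check the rail position, then plan a grip on the near wall.

```bash
cat > g.py <<'E'
from h import *
from scipy.spatial.transform import Rotation as R
def rot(yaw_y,tilt=0):
    """tool z down tilted forward by tilt in the plane normal to tool y; yaw_y: world angle of tool y"""
    y=np.array([np.cos(yaw_y),np.sin(yaw_y),0]); f=np.array([-y[1],y[0],0])
    if f[0]<0: f=-f
    z=np.sin(tilt)*f-np.cos(tilt)*np.array([0,0,1]); x=np.cross(y,z); return R.from_matrix(np.c_[x,y,z])
def inc(p,r,show=True):
    o=monitor.get_obs(); r0=R.from_quat(o['tool_rot'])
    d=r0.inv().apply(np.array(p)-o['eef_pos'])*100; w=(r0.inv()*r).as_rotvec()
    print('shift cm',d.round(2),'rotvec',w.round(3),'| tcp',o['eef_pos'].round(4),'F',o['ft_force'].round(1),'w',round(o['grip_width'],3),'q',o['joint_pos'].round(2),'t',o['clock'])
E
python3 - <<'E'
from m import *; from g import *
c=viewer.get_calibration('top'); z=np.load('pics/top0.npz')
vv,uu=np.mgrid[155:190,262:366]; uv=np.c_[uu.ravel(),vv.ravel()]
P=pts(c,z['d'],uv); a=.0745; e=np.array([.6305,-.031]); 
B=(P[:,:2]-e)@np.array([[np.cos(a),-np.sin(a)],[np.sin(a),np.cos(a)]])
hs=cv2.cvtColor(z['im'],cv2.COLOR_RGB2HSV)[uv[:,1],uv[:,0]]
ok=(abs(P[:,2]-.05)<.008)&(hs[:,1]>50)&(hs[:,0]<30)
print('rail top',ok.sum(),np.percentile(B[ok],[3,10,50,97],axis=0).round(4).tolist())
ok=(hs[:,2]<60)&(P[:,2]<.06)&(P[:,2]>.015)&(abs(B[:,1])<.09)
for s in(1,-1): k=ok&(B[:,1]*s>.02); print('buf',k.sum(),np.median(B[k],0),P[k,2].min(),P[k,2].max())
# bystanders baseline
print('yellow px',ray(c,[402,326],.045),'bowl',ray(c,[212,255],.05),'tray left near',ray(c,[379,205],.03))
inc((.430,-.260,.16),rot(.2027))
E
```

```text
rail top 391 [[0.1124, -0.1185], [0.1133, -0.0994], [0.1199, 0.0058], [0.1313, 0.1287]]
buf 5 [0.10116769 0.05776673] 0.02223870629807339 0.03958691841703661
buf 8 [ 0.10185877 -0.06118658] 0.0158078311549651 0.028550836623665983
yellow px [[ 0.26446267 -0.30749731  0.045     ]] bowl [[0.46651316 0.26809738 0.05      ]] tray left near [[ 0.63626606 -0.24319891  0.03      ]]
shift cm [27.55 -7.91  7.07] rotvec [-2.000e-03 -1.000e-03 -1.327e+00] | tcp [ 0.2158 -0.4504  0.2305] F [ 1.  -0.3 -0.5] w 0.085 q [-1.12  0.24  0.    1.34  0.    1.57] t 0.1
```

The rail plane is 113 mm behind the edge and the buffers sit at ±60 mm, both as specified. Next I move above the near wall.

Call:
arm_command(
  increments=[
    {"dx": 2.75,"dy": -0.8,"dz": 0.7,"wz": -0.133,"grip": 4},
    {"dx": 5.5,"dy": -1.6,"dz": 1.4,"wz": -0.265,"grip": 4},
    {"dx": 8.25,"dy": -2.4,"dz": 2.1,"wz": -0.4,"grip": 4},
    {"dx": 11,"dy": -3.2,"dz": 2.8,"wz": -0.53,"grip": 4},
    {"dx": 13.75,"dy": -4,"dz": 3.5,"wz": -0.66,"grip": 4},
    {"dx": 16.5,"dy": -4.8,"dz": 4.2,"wz": -0.8,"grip": 4},
    {"dx": 19.25,"dy": -5.6,"dz": 5,"wz": -0.93,"grip": 4},
    {"dx": 22,"dy": -6.4,"dz": 5.7,"wz": -1.06,"grip": 4},
    {"dx": 24.8,"dy": -7.2,"dz": 6.4,"wz": -1.2,"grip": 4},
    {"dx": 27.55,"dy": -7.91,"dz": 7.07,"wz": -1.327,"grip": 4},
  ],
)

```text
validation failed for argument at $.in...
```

```bash
python3 - <<'E'
from g import *
c,im,d=snap('wrist'); cv2.imwrite('pics/w1.png',im[...,::-1]); np.savez('pics/w1.npz',im=im,d=d,view=c['view'])
inc((.430,-.260,.025),rot(.2027))
E
```

```text
shift cm [27.55 -7.89 20.57] rotvec [-1.000e-03 -1.000e-03 -1.327e+00] | tcp [ 0.2158 -0.4505  0.2306] F [ 0.9 -0.  -0.5] w 0.086 q [-1.12  0.24  0.    1.34 -0.    1.57] t 0.15
```

View pics/w1.png

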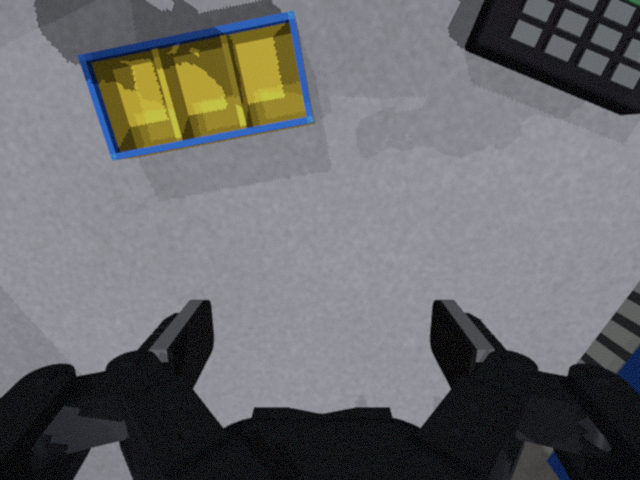

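The move was refused, so the wrist picture only shows the yellow look-alike at (200,85) from the start pose. I'll retry with every key in every row.

Call:
arm_command(
  increments=[
    {"dx": 2.75,"dy": -0.8,"dz": 0.7,"wx": 0.0,"wy": 0.0,"wz": -0.133,"grip": 4.0},
    {"dx": 5.5,"dy": -1.6,"dz": 1.4,"wx": 0.0,"wy": 0.0,"wz": -0.265,"grip": 4.0},
    {"dx": 8.25,"dy": -2.4,"dz": 2.1,"wx": 0.0,"wy": 0.0,"wz": -0.4,"grip": 4.0},
    {"dx": 11.0,"dy": -3.2,"dz": 2.8,"wx": 0.0,"wy": 0.0,"wz": -0.53,"grip": 4.0},
    {"dx": 13.75,"dy": -4.0,"dz": 3.5,"wx": 0.0,"wy": 0.0,"wz": -0.66,"grip": 4.0},
    {"dx": 16.5,"dy": -4.8,"dz": 4.2,"wx": 0.0,"wy": 0.0,"wz": -0.8,"grip": 4.0},
    {"dx": 19.25,"dy": -5.6,"dz": 5.0,"wx": 0.0,"wy": 0.0,"wz": -0.93,"grip": 4.0},
    {"dx": 22.0,"dy": -6.4,"dz": 5.7,"wx": 0.0,"wy": 0.0,"wz": -1.06,"grip": 4.0},
    {"dx": 24.8,"dy": -7.2,"dz": 6.4,"wx": 0.0,"wy": 0.0,"wz": -1.2,"grip": 4.0},
    {"dx": 27.55,"dy": -7.9,"dz": 7.07,"wx": 0.0,"wy": 0.0,"wz": -1.327,"grip": 4.0},
  ],
)

```text
clock: 1.15
eef_pos: [0.4309, -0.2595, 0.16]
tool_rot: [0.63, 0.777, -0.0, -0.0]
ft_force: [-0.1, -1.0, 0.3]
grip_width: 0.0396
grasp_force: 0.0
```

```bash
python3 - <<'E'
from m import *; from g import *
c,im,d=snap('wrist'); cv2.imwrite('pics/w2.png',im[...,::-1])
print(np.round(trough(c,im,d,(0,0,640,480)),4))
inc((.430,-.260,.025),rot(.2027))
E
```

```text
[ 4.70700e-01 -2.51100e-01  2.08100e-01  8.49086e+01  1.79676e+02
  4.39000e-02]
shift cm [-0.27 -0.43 13.39] rotvec [ 0.001 -0.003  0.013] | tcp [ 0.4335 -0.2569  0.1589] F [ 2.4  1.2 -1.5] w 0.04 q [-0.54  0.29 -0.12  1.16  0.    0.82] t 1.2
```

View pics/w2.png

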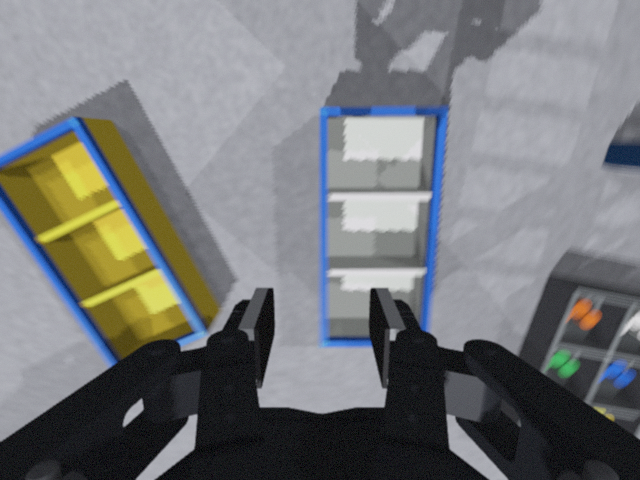

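The wrist view shows the trough's near rim (x≈325, rows 110–345) between the fingers, and the yellow trough well clear on the left. The wrist measurement agrees with the top one (0.4705, -0.2515, yaw 0.206). Next I descend and grip the wall.

Call:
arm_command(
  increments=[
    {"dx": 0.0,"dy": 0.0,"dz": 3.0,"wx": 0.0,"wy": 0.0,"wz": 0.0,"grip": 4.0},
    {"dx": 0.0,"dy": 0.1,"dz": 6.0,"wx": 0.0,"wy": 0.0,"wz": 0.0,"grip": 4.0},
    {"dx": 0.0,"dy": 0.1,"dz": 9.0,"wx": 0.0,"wy": 0.0,"wz": 0.0,"grip": 4.0},
    {"dx": 0.0,"dy": 0.1,"dz": 11.5,"wx": 0.0,"wy": 0.0,"wz": 0.0,"grip": 4.0},
    {"dx": 0.0,"dy": 0.1,"dz": 12.7,"wx": 0.0,"wy": 0.0,"wz": 0.0,"grip": 4.0},
    {"dx": 0.0,"dy": 0.1,"dz": 13.5,"wx": 0.0,"wy": 0.0,"wz": 0.0,"grip": 4.0},
    {"dx": 0.0,"dy": 0.1,"dz": 13.5,"wx": 0.0,"wy": 0.0,"wz": 0.0,"grip": 4.0},
    {"dx": 0.0,"dy": 0.1,"dz": 13.5,"wx": 0.0,"wy": 0.0,"wz": 0.0,"grip": 4.0},
  ],
)

```text
clock: 2.0
eef_pos: [0.4321, -0.261, 0.0265]
tool_rot: [0.632, 0.775, 0.0, 0.001]
ft_force: [-0.7, -0.1, 0.4]
grip_width: 0.0405
grasp_force: 0.0
```

Call:
arm_command(
  increments=[
    {"dx": 0.0,"dy": 0.0,"dz": 0.0,"wx": 0.0,"wy": 0.0,"wz": 0.0,"grip": 2.5},
    {"dx": 0.0,"dy": 0.0,"dz": 0.0,"wx": 0.0,"wy": 0.0,"wz": 0.0,"grip": 1.5},
    {"dx": 0.0,"dy": 0.0,"dz": 0.0,"wx": 0.0,"wy": 0.0,"wz": 0.0,"grip": 1.0},
    {"dx": 0.0,"dy": 0.0,"dz": 0.0,"wx": 0.0,"wy": 0.0,"wz": 0.0,"grip": 0.7},
    {"dx": 0.0,"dy": 0.0,"dz": 0.0,"wx": 0.0,"wy": 0.0,"wz": 0.0,"grip": 0.2},
    {"dx": 0.0,"dy": 0.0,"dz": 0.0,"wx": 0.0,"wy": 0.0,"wz": 0.0,"grip": 0.2},
    {"dx": 0.0,"dy": 0.0,"dz": 0.0,"wx": 0.0,"wy": 0.0,"wz": 0.0,"grip": 0.2},
    {"dx": 0.0,"dy": 0.0,"dz": 0.0,"wx": 0.0,"wy": 0.0,"wz": 0.0,"grip": 0.2},
  ],
)

```text
clock: 2.8
eef_pos: [0.4311, -0.2607, 0.0261]
tool_rot: [0.632, 0.775, -0.0, 0.0]
ft_force: [-2.7, -0.8, 5.9]
grip_width: 0.0034
grasp_force: 60.0
```

```bash
python3 - <<'E'
from m import *; from g import *
c,im,d=snap('wrist'); print('wrist',np.round(trough(c,im,d,(0,0,640,480)),4))
c,im,d=snap('top'); print('top',np.round(trough(c,im,d,(340,230,425,285)),4)); cv2.imwrite('pics/t2.png',im[...,::-1])
a=.0745; e=np.array([.6305,-.032]); u=np.array([np.cos(a),np.sin(a)])
org=e+.113*u; print('org',org)
tgt=org-u*.19-.0425*0*u  # near wall bx
for bx in(-.235,-.187):
    p=org+u*bx; inc((p[0],p[1],.0245),rot(a))
E
```

```text
wrist [ 4.643000e-01 -2.280000e-01  2.018000e-01  8.477700e+01  1.270676e+02
  4.410000e-02]
top [ 4.645000e-01 -2.297000e-01  2.096000e-01  8.553860e+01  1.327718e+02
  4.650000e-02]
org [ 0.74318656 -0.02358929]
shift cm [19.95 12.04  0.14] rotvec [-0.     0.001  0.128] | tcp [ 0.4311 -0.2607  0.0261] F [-2.7 -0.   5.6] w 0.003 q [-0.54  0.44 -0.3   0.83 -0.    0.82] t 2.9
shift cm [19.34 16.8   0.14] rotvec [-0.     0.001  0.128] | tcp [ 0.4311 -0.2607  0.0261] F [-2.7 -0.   5.6] w 0.003 q [-0.54  0.44 -0.3   0.83 -0.    0.82] t 2.9
```

The wall is gripped at 60 N and the tool is pressing lightly down. Now I slide the trough in line with the basket.

Call:
arm_command(
  increments=[
    {"dx": 0.5,"dy": 0.3,"dz": 0.0,"wx": 0.0,"wy": 0.0,"wz": 0.0,"grip": 0.2},
    {"dx": 1.5,"dy": 0.9,"dz": 0.0,"wx": 0.0,"wy": 0.0,"wz": 0.01,"grip": 0.2},
    {"dx": 2.7,"dy": 1.6,"dz": 0.0,"wx": 0.0,"wy": 0.0,"wz": 0.02,"grip": 0.2},
    {"dx": 3.9,"dy": 2.3,"dz": 0.0,"wx": 0.0,"wy": 0.0,"wz": 0.03,"grip": 0.2},
    {"dx": 5.1,"dy": 3.0,"dz": 0.0,"wx": 0.0,"wy": 0.0,"wz": 0.04,"grip": 0.2},
    {"dx": 6.3,"dy": 3.8,"dz": 0.0,"wx": 0.0,"wy": 0.0,"wz": 0.05,"grip": 0.2},
    {"dx": 7.5,"dy": 4.5,"dz": 0.0,"wx": 0.0,"wy": 0.0,"wz": 0.06,"grip": 0.2},
    {"dx": 8.7,"dy": 5.2,"dz": 0.0,"wx": 0.0,"wy": 0.0,"wz": 0.07,"grip": 0.2},
    {"dx": 9.7,"dy": 5.8,"dz": 0.0,"wx": 0.0,"wy": 0.0,"wz": 0.08,"grip": 0.2},
    {"dx": 10.0,"dy": 6.0,"dz": 0.0,"wx": 0.0,"wy": 0.0,"wz": 0.08,"grip": 0.2},
  ],
)

```text
clock: 3.9
eef_pos: [0.4705, -0.1511, 0.0261]
tool_rot: [0.662, 0.749, -0.001, 0.001]
ft_force: [-1.8, -4.6, 4.5]
grip_width: 0.0036
grasp_force: 59.9
```

```bash
python3 - <<'E'
from m import *; from g import *
c,im,d=snap('wrist'); print('wrist',np.round(trough(c,im,d,(0,0,640,480)),4))
a=.0745; org=np.array([.7432,-.0236]); u=np.array([np.cos(a),np.sin(a)])
for bx in(-.235,-.187):
    p=org+u*bx; inc((p[0],p[1],.0255),rot(a))
E
```

```text
wrist [ 5.063000e-01 -1.214000e-01  1.168000e-01  8.476240e+01  1.271018e+02
  4.410000e-02]
shift cm [10.41  5.14  0.04] rotvec [0.001 0.002 0.049] | tcp [ 0.4707 -0.1507  0.0261] F [-1.9 -2.3  5.4] w 0.004 q [-0.31  0.42 -0.33  0.82 -0.    1.14] t 3.95
shift cm [10.18  9.93  0.05] rotvec [0.001 0.002 0.049] | tcp [ 0.4707 -0.1507  0.0261] F [-1.9 -2.3  5.4] w 0.004 q [-0.31  0.42 -0.33  0.82 -0.    1.14] t 3.95
```

Call:
arm_command(
  increments=[
    {"dx": 0.5,"dy": 0.3,"dz": 0.0,"wx": 0.0,"wy": 0.0,"wz": 0.0,"grip": 0.2},
    {"dx": 1.5,"dy": 0.8,"dz": 0.0,"wx": 0.0,"wy": 0.0,"wz": 0.005,"grip": 0.2},
    {"dx": 2.7,"dy": 1.4,"dz": 0.0,"wx": 0.0,"wy": 0.0,"wz": 0.01,"grip": 0.2},
    {"dx": 3.9,"dy": 2.0,"dz": 0.0,"wx": 0.0,"wy": 0.0,"wz": 0.015,"grip": 0.2},
    {"dx": 5.1,"dy": 2.6,"dz": 0.0,"wx": 0.0,"wy": 0.0,"wz": 0.02,"grip": 0.2},
    {"dx": 6.3,"dy": 3.2,"dz": 0.0,"wx": 0.0,"wy": 0.0,"wz": 0.025,"grip": 0.2},
    {"dx": 7.5,"dy": 3.8,"dz": 0.0,"wx": 0.0,"wy": 0.0,"wz": 0.03,"grip": 0.2},
    {"dx": 8.7,"dy": 4.4,"dz": 0.0,"wx": 0.0,"wy": 0.0,"wz": 0.04,"grip": 0.2},
    {"dx": 9.8,"dy": 4.9,"dz": 0.0,"wx": 0.0,"wy": 0.0,"wz": 0.045,"grip": 0.2},
    {"dx": 10.4,"dy": 5.2,"dz": 0.0,"wx": 0.0,"wy": 0.0,"wz": 0.045,"grip": 0.2},
  ],
)

```text
clock: 4.95
eef_pos: [0.509, -0.042, 0.0261]
tool_rot: [0.679, 0.734, -0.001, 0.001]
ft_force: [-2.9, -6.4, 7.0]
grip_width: 0.0036
grasp_force: 60.2
```

```bash
python3 - <<'E'
from m import *; from g import *
c,im,d=snap('wrist'); print('wrist',np.round(trough(c,im,d,(0,0,640,480)),4)); 
c2,im2,d2=snap('side'); cv2.imwrite('pics/s3.png',im2[...,::-1])
a=.0745; org=np.array([.7432,-.0236]); u=np.array([np.cos(a),np.sin(a)])
# trough rim ends in basket frame (side view, rays on 0.045)
print('side',np.round(trough(c2,im2,d2,(180,180,400,340)),4))
for bx in(-.187,):
    p=org+u*bx; inc((p[0],p[1],.0255),rot(a))
E
```

```text
wrist [ 5.462000e-01 -1.400000e-02  7.080000e-02  8.481370e+01  1.270395e+02
  4.410000e-02]
side [ 4.826000e-01  2.404000e-01 -1.000400e+00  6.136910e+01  1.069731e+02
  3.370000e-02]
shift cm [-0.02  4.74  0.07] rotvec [0.001 0.001 0.004] | tcp [ 0.5094 -0.041   0.0261] F [-0.8 -1.5  5.5] w 0.003 q [-0.08  0.45 -0.28  0.84 -0.    1.41] t 5.05
```

View pics/s3.png

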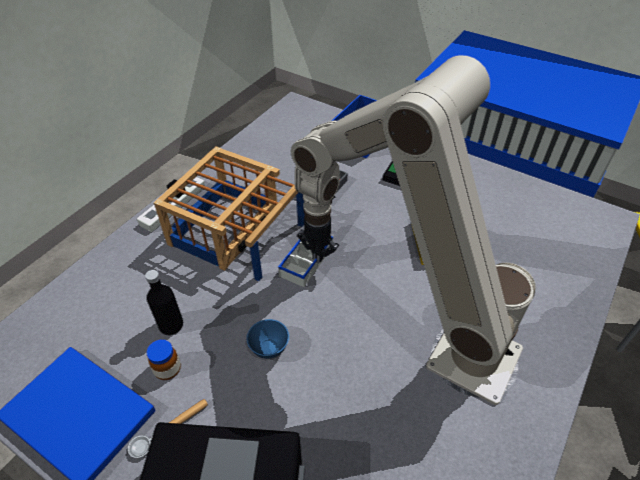

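The side view shows the gripped trough at (300,260), centred just in front of the posts and clear of the bowl. Forward 40 mm, then release.

Call:
arm_command(
  increments=[
    {"dx": 0.0,"dy": 0.5,"dz": 0.0,"wx": 0.0,"wy": 0.0,"wz": 0.0,"grip": 0.2},
    {"dx": 0.0,"dy": 1.3,"dz": 0.0,"wx": 0.0,"wy": 0.0,"wz": -0.003,"grip": 0.2},
    {"dx": 0.0,"dy": 2.1,"dz": 0.0,"wx": 0.0,"wy": 0.0,"wz": -0.003,"grip": 0.2},
    {"dx": 0.0,"dy": 2.9,"dz": 0.0,"wx": 0.0,"wy": 0.0,"wz": -0.003,"grip": 0.2},
    {"dx": 0.0,"dy": 3.6,"dz": 0.0,"wx": 0.0,"wy": 0.0,"wz": -0.003,"grip": 0.2},
    {"dx": 0.0,"dy": 4.0,"dz": 0.0,"wx": 0.0,"wy": 0.0,"wz": -0.003,"grip": 0.2},
    {"dx": 0.0,"dy": 4.0,"dz": 0.0,"wx": 0.0,"wy": 0.0,"wz": -0.003,"grip": 0.2},
    {"dx": 0.0,"dy": 4.0,"dz": 0.0,"wx": 0.0,"wy": 0.0,"wz": -0.003,"grip": 0.2},
  ],
)

```text
clock: 5.85
eef_pos: [0.5432, -0.0378, 0.0261]
tool_rot: [0.678, 0.735, -0.003, -0.004]
ft_force: [-14.2, -0.8, 18.0]
grip_width: 0.0037
grasp_force: 62.1
```

Call:
arm_command(
  increments=[
    {"dx": 0.0,"dy": 0.0,"dz": 0.0,"wx": 0.0,"wy": 0.0,"wz": 0.0,"grip": 0.5},
    {"dx": 0.0,"dy": 0.0,"dz": 0.0,"wx": 0.0,"wy": 0.0,"wz": 0.0,"grip": 1.5},
    {"dx": 0.0,"dy": 0.0,"dz": 0.0,"wx": 0.0,"wy": 0.0,"wz": 0.0,"grip": 2.5},
    {"dx": 0.0,"dy": 0.0,"dz": 0.0,"wx": 0.0,"wy": 0.0,"wz": 0.0,"grip": 2.5},
    {"dx": 0.0,"dy": 0.0,"dz": -0.5,"wx": 0.0,"wy": 0.0,"wz": 0.0,"grip": 2.5},
    {"dx": 0.0,"dy": 0.0,"dz": -2.0,"wx": 0.0,"wy": 0.0,"wz": 0.0,"grip": 2.5},
    {"dx": 0.0,"dy": 0.0,"dz": -5.0,"wx": 0.0,"wy": 0.0,"wz": 0.0,"grip": 2.5},
    {"dx": 0.0,"dy": -2.0,"dz": -8.0,"wx": 0.0,"wy": 0.0,"wz": 0.0,"grip": 2.5},
    {"dx": 0.0,"dy": -6.0,"dz": -10.0,"wx": 0.0,"wy": 0.0,"wz": 0.0,"grip": 2.5},
    {"dx": 0.0,"dy": -10.0,"dz": -12.0,"wx": 0.0,"wy": 0.0,"wz": 0.0,"grip": 2.5},
  ],
)

```text
clock: 6.85
eef_pos: [0.4488, -0.0457, 0.1468]
tool_rot: [0.678, 0.735, 0.001, 0.001]
ft_force: [-0.1, 0.1, 0.7]
grip_width: 0.025
grasp_force: 0.0
```

```bash
python3 - <<'E'
from m import *; from g import *
c,im,d=snap('wrist'); print('wrist',np.round(trough(c,im,d,(0,0,640,480)),4)); cv2.imwrite('pics/w4.png',im[...,::-1])
a=.0745; org=np.array([.7432,-.0236]); u=np.array([np.cos(a),np.sin(a)])
p=org+u*-.275
for s in (a+np.pi/2,a-np.pi/2): inc((p[0],p[1],.10),rot(s,np.radians(35)))
E
```

```text
wrist [ 5.891000e-01 -6.610000e-02  2.717000e-01  1.160014e+02  2.555676e+02
  4.260000e-02]
shift cm [-0.03  2.66  4.89] rotvec [-0.479 -0.481 -1.511] | tcp [ 0.4426 -0.0459  0.149 ] F [-7.9 -0.2  0.1] w 0.025 q [-0.1   0.19 -0.28  1.1  -0.    1.39] t 6.9
shift cm [-0.03  2.66  4.89] rotvec [-0.482  0.479  1.523] | tcp [ 0.4426 -0.0459  0.149 ] F [-7.9 -0.2  0.1] w 0.025 q [-0.1   0.19 -0.28  1.1  -0.    1.39] t 6.9
```

View pics/w4.png

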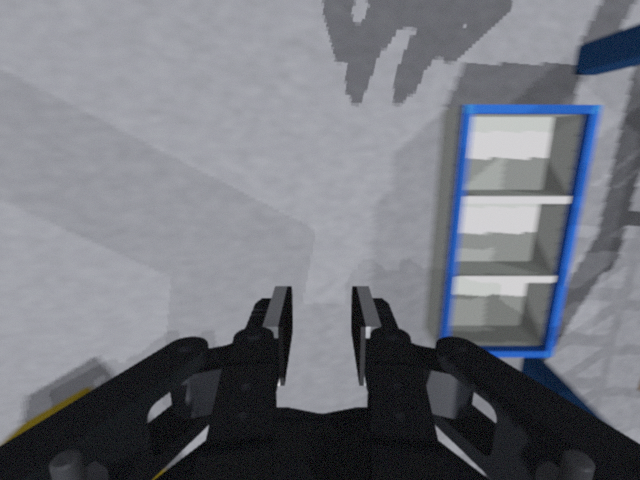

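The wrist view shows the trough released just in front of the posts (left post at (610,50), right post at (560,390)). The right post looks close to the trough's right end, so I'll measure both properly.

```bash
python3 - <<'E'
from m import *; from g import *
c,im,d=snap('wrist'); 
hsv=cv2.cvtColor(im,cv2.COLOR_RGB2HSV); br=cv2.inRange(hsv,(105,110,120),(125,255,255)); dk=cv2.inRange(hsv,(100,110,25),(130,255,118))
a=.0745; org=np.array([.7432,-.0236]); Rm=np.array([[np.cos(a),-np.sin(a)],[np.sin(a),np.cos(a)]])
n,l,s,_=cv2.connectedComponentsWithStats(br); i=1+np.argmax(s[1:,4]); v,u=np.nonzero(l==i); uv=np.c_[u,v]
print('z',np.median(pts(c,d,uv)[:,2])); w=ray(c,uv,.045)[:,:2]
r=cv2.minAreaRect((((w-org)@Rm)*1000).astype(np.float32)); print('trough in basket mm',r)
# all pixel with blue-ish & depth-based
m=(br|dk)>0; v,u=np.nonzero(m); uv=np.c_[u,v]; P=pts(c,d,uv); B=(P[:,:2]-org)@Rm*1000
for nm,k in (('left',(v<90)&(u>560)),('right',(v>362)&(u>515))):
    q=np.c_[B[k],P[k,2]*1000]; print(nm,k.sum(),np.percentile(q,[2,50,98],axis=0).round(1).tolist())
E
```

```text
z 0.044164731404657875
trough in basket mm ((-160.73924255371094, -0.00112152099609375), (85.58296966552734, 179.5679168701172), 0.4377770721912384)
left 1744 [[-113.2, 113.6, 3.1], [-112.0, 121.5, 27.2], [-102.3, 132.0, 47.3]]
right 2028 [[-251.3, -132.4, 7.1], [-107.9, -118.5, 48.4], [-97.1, 12.3, 230.3]]
```

The trough is at basket (-160.7, 0) mm, yawed only 0.008 rad and centred between the posts. Next: open the fingers, turn 90° and tilt 35° forward.

Call:
arm_command(
  increments=[
    {"dx": 0.0,"dy": 0.0,"dz": 0.0,"wx": -0.04,"wy": -0.04,"wz": -0.125,"grip": 8.5},
    {"dx": 0.0,"dy": 0.0,"dz": 0.0,"wx": -0.08,"wy": -0.08,"wz": -0.25,"grip": 8.5},
    {"dx": 0.0,"dy": 0.0,"dz": 0.0,"wx": -0.12,"wy": -0.12,"wz": -0.377,"grip": 8.5},
    {"dx": 0.0,"dy": 0.0,"dz": 0.0,"wx": -0.16,"wy": -0.16,"wz": -0.503,"grip": 8.5},
    {"dx": 0.0,"dy": 0.0,"dz": 0.0,"wx": -0.2,"wy": -0.2,"wz": -0.63,"grip": 8.5},
    {"dx": 0.0,"dy": 0.0,"dz": 0.0,"wx": -0.24,"wy": -0.24,"wz": -0.755,"grip": 8.5},
    {"dx": 0.0,"dy": 0.0,"dz": 0.0,"wx": -0.28,"wy": -0.28,"wz": -0.88,"grip": 8.5},
    {"dx": 0.0,"dy": 0.0,"dz": 0.0,"wx": -0.32,"wy": -0.32,"wz": -1.007,"grip": 8.5},
    {"dx": 0.0,"dy": 0.0,"dz": 0.0,"wx": -0.36,"wy": -0.36,"wz": -1.133,"grip": 8.5},
    {"dx": 0.0,"dy": 0.0,"dz": 0.0,"wx": -0.4,"wy": -0.4,"wz": -1.26,"grip": 8.5},
  ],
)

```text
clock: 7.95
eef_pos: [0.4496, -0.0453, 0.146]
tool_rot: [0.092, 0.961, 0.011, 0.262]
ft_force: [0.0, -0.1, -0.0]
grip_width: 0.0848
grasp_force: 0.0
```

```bash
python3 - <<'E'
from g import *
a=.0745; org=np.array([.7432,-.0236]); u=np.array([np.cos(a),np.sin(a)])
p=org+u*-.275
inc((p[0],p[1],.08),rot(a+np.pi/2,np.radians(35)))
E
```

```text
shift cm [1.69 0.   6.67] rotvec [-0.075 -0.075 -0.245] | tcp [ 0.4496 -0.0453  0.146 ] F [ 0.  -0.1 -0. ] w 0.085 q [-0.12 -0.14 -0.8   0.38  0.03  0.08] t 7.95
```

Call:
arm_command(
  increments=[
    {"dx": 0.0,"dy": 0.0,"dz": 0.0,"wx": -0.035,"wy": -0.035,"wz": -0.12,"grip": 8.54},
    {"dx": 0.0,"dy": 0.0,"dz": 0.0,"wx": -0.075,"wy": -0.075,"wz": -0.245,"grip": 8.54},
    {"dx": 0.6,"dy": 0.0,"dz": 2.2,"wx": -0.075,"wy": -0.075,"wz": -0.245,"grip": 8.54},
    {"dx": 1.1,"dy": 0.0,"dz": 4.4,"wx": -0.075,"wy": -0.075,"wz": -0.245,"grip": 8.54},
    {"dx": 1.69,"dy": 0.0,"dz": 6.67,"wx": -0.075,"wy": -0.075,"wz": -0.245,"grip": 8.54},
    {"dx": 1.69,"dy": 0.0,"dz": 6.67,"wx": -0.075,"wy": -0.075,"wz": -0.245,"grip": 8.54},
    {"dx": 1.69,"dy": 0.0,"dz": 6.67,"wx": -0.075,"wy": -0.075,"wz": -0.245,"grip": 8.54},
  ],
)

```text
clock: 8.65
eef_pos: [0.4681, -0.0444, 0.0792]
tool_rot: [-0.032, 0.954, 0.011, 0.298]
ft_force: [0.5, -0.7, 1.1]
grip_width: 0.0856
grasp_force: 0.0
```

```bash
python3 - <<'E'
from g import *
a=.0745; org=np.array([.7432,-.0236]); u=np.array([np.cos(a),np.sin(a)])
for bx,z in ((-.24,.03),(-.22,.0035),(-.2,.0035)):
    p=org+u*bx; inc((p[0],p[1],z),rot(a+np.pi/2,np.radians(35)))
print(R.from_quat(monitor.get_obs()['tool_rot']).as_matrix().round(3))
E
```

```text
shift cm [-0.15  0.03  6.08] rotvec [-0.002 -0.005 -0.006] | tcp [ 0.4681 -0.0444  0.0792] F [ 0.5 -0.7  1.1] w 0.086 q [-0.19  0.04 -0.94 -0.    0.15 -0.21] t 8.65
shift cm [-0.28  0.04  9.4 ] rotvec [-0.002 -0.005 -0.006] | tcp [ 0.4681 -0.0444  0.0792] F [ 0.5 -0.7  1.1] w 0.086 q [-0.19  0.04 -0.94 -0.    0.15 -0.21] t 8.65
shift cm [-1.92  0.05 10.54] rotvec [-0.002 -0.005 -0.006] | tcp [ 0.4681 -0.0444  0.0792] F [ 0.5 -0.7  1.1] w 0.086 q [-0.19  0.04 -0.94 -0.    0.15 -0.21] t 8.65
[[-0.82  -0.068  0.568]
 [-0.055  0.998  0.041]
 [-0.57   0.002 -0.822]]
```

Call:
arm_command(
  increments=[
    {"dx": 0.0,"dy": 0.0,"dz": 2.0,"wx": 0.0,"wy": 0.0,"wz": 0.0,"grip": 8.54},
    {"dx": -0.1,"dy": 0.0,"dz": 4.0,"wx": 0.0,"wy": 0.0,"wz": -0.005,"grip": 8.54},
    {"dx": -0.2,"dy": 0.0,"dz": 6.0,"wx": 0.0,"wy": 0.0,"wz": -0.006,"grip": 8.54},
    {"dx": -0.2,"dy": 0.0,"dz": 7.5,"wx": 0.0,"wy": 0.0,"wz": -0.006,"grip": 8.54},
    {"dx": -0.3,"dy": 0.0,"dz": 8.5,"wx": 0.0,"wy": 0.0,"wz": -0.006,"grip": 8.54},
    {"dx": -0.3,"dy": 0.0,"dz": 9.2,"wx": 0.0,"wy": 0.0,"wz": -0.006,"grip": 8.54},
    {"dx": -0.3,"dy": 0.0,"dz": 9.4,"wx": 0.0,"wy": 0.0,"wz": -0.006,"grip": 8.54},
    {"dx": -0.3,"dy": 0.0,"dz": 9.4,"wx": 0.0,"wy": 0.0,"wz": -0.006,"grip": 8.54},
  ],
)

```text
clock: 9.45
eef_pos: [0.5247, -0.0406, 0.0048]
tool_rot: [-0.035, 0.953, 0.01, 0.3]
ft_force: [-0.9, 0.5, -0.2]
grip_width: 0.0851
grasp_force: 0.0
```

```bash
python3 - <<'E'
from g import *
a=.0745; org=np.array([.7432,-.0236]); u=np.array([np.cos(a),np.sin(a)])
c,im,d=snap('wrist'); cv2.imwrite('pics/w5.png',im[...,::-1])
for bx,z in ((-.2,.0035),(-.087,.0035)):
    p=org+u*bx; inc((p[0],p[1],z),rot(a+np.pi/2,np.radians(35)))
E
```

```text
shift cm [-1.51  0.07  1.21] rotvec [-0.002 -0.002 -0.   ] | tcp [ 0.5245 -0.0406  0.0048] F [0.4 0.  0.2] w 0.085 q [-0.15  0.34 -0.9  -0.27  0.12 -0.18] t 9.5
shift cm [-10.78   0.09   7.68] rotvec [-0.002 -0.002 -0.   ] | tcp [ 0.5245 -0.0406  0.0048] F [0.4 0.  0.2] w 0.085 q [-0.15  0.34 -0.9  -0.27  0.12 -0.18] t 9.5
```

View pics/w5.png

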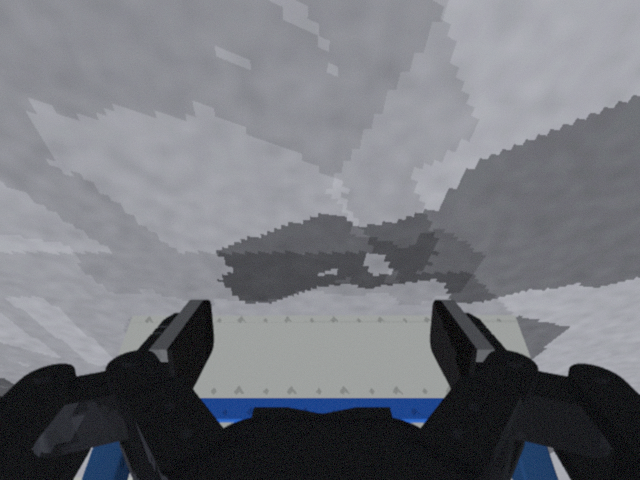

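The view shows the trough's near face (rows 318–400, columns 105–530) ahead of both fingertips, which are evenly placed at about 185 and 460. Start pushing slowly.

Call:
arm_command(
  increments=[
    {"dx": -0.41,"dy": 0.0,"dz": 0.29,"wx": 0.0,"wy": 0.0,"wz": 0.0,"grip": 8.54},
    {"dx": -0.82,"dy": 0.0,"dz": 0.57,"wx": 0.0,"wy": 0.0,"wz": 0.0,"grip": 8.54},
    {"dx": -1.23,"dy": 0.0,"dz": 0.86,"wx": 0.0,"wy": 0.0,"wz": 0.0,"grip": 8.54},
    {"dx": -1.64,"dy": 0.01,"dz": 1.14,"wx": 0.0,"wy": 0.0,"wz": 0.0,"grip": 8.54},
    {"dx": -2.05,"dy": 0.01,"dz": 1.43,"wx": 0.0,"wy": 0.0,"wz": 0.0,"grip": 8.54},
    {"dx": -2.46,"dy": 0.02,"dz": 1.71,"wx": 0.0,"wy": 0.0,"wz": 0.0,"grip": 8.54},
    {"dx": -2.87,"dy": 0.02,"dz": 2.0,"wx": 0.0,"wy": 0.0,"wz": 0.0,"grip": 8.54},
    {"dx": -3.28,"dy": 0.03,"dz": 2.28,"wx": 0.0,"wy": 0.0,"wz": 0.0,"grip": 8.54},
    {"dx": -3.69,"dy": 0.03,"dz": 2.57,"wx": 0.0,"wy": 0.0,"wz": 0.0,"grip": 8.54},
    {"dx": -4.1,"dy": 0.03,"dz": 2.86,"wx": 0.0,"wy": 0.0,"wz": 0.0,"grip": 8.54},
  ],
)

```text
clock: 10.5
eef_pos: [0.5726, -0.0366, 0.0033]
tool_rot: [-0.035, 0.954, 0.01, 0.298]
ft_force: [-8.1, -0.3, 6.4]
grip_width: 0.0856
grasp_force: 3.9
```

```bash
cat > chk.py <<'E'
from g import *
a=.0745; org=np.array([.7432,-.0236]); u=np.array([np.cos(a),np.sin(a)])
Rm=np.array([[np.cos(a),-np.sin(a)],[np.sin(a),np.cos(a)]])
def near(tag):
    """near rim edge of trough seen by top camera, in basket mm"""
    c,im,d=snap('wrist'); hsv=cv2.cvtColor(im,cv2.COLOR_RGB2HSV); br=cv2.inRange(hsv,(105,110,120),(125,255,255))
    o=monitor.get_obs(); b=(o['eef_pos'][:2]-org)@Rm*1000; print('tcp basket',b.round(1))
    v,uu=np.nonzero(br); uv=np.c_[uu,v]; P=pts(c,d,uv); B=np.c_[(P[:,:2]-org)@Rm,P[:,2]]*1000
    for lo,hi in((-90,-40),(-40,-10),(10,40),(40,90)):
        k=(B[:,1]>lo)&(B[:,1]<hi)&(abs(B[:,2]-45)<6)
        if k.sum()>20: print('near rim',lo,hi,k.sum(),np.percentile(B[k,0],[5,20]).round(1),B[k,2].mean().round(1))
    p=org+u*-.0865; inc((p[0],p[1],.0045),rot(a+np.pi/2,np.radians(35)))
    return im
E
python3 - <<'E'
from chk import *
near('')
E
```

```text
tcp basket [-169.8   -0.3]
near rim -90 -40 116 [-173.1 -172.5] 40.8
near rim -40 -10 1289 [-173.2 -172.7] 41.7
near rim 10 40 1293 [-173.  -172.5] 41.8
near rim 40 90 65 [-172.9 -172.6] 40.3
shift cm [-6.89  0.05  4.68] rotvec [-0.002 -0.004 -0.001] | tcp [ 0.5739 -0.0366  0.0037] F [-0.9 -0.9 -1.5] w 0.085 q [-0.12  0.4  -0.78 -0.21  0.11 -0.16] t 10.55
```

Contact is even (near rim at -173 mm all along). Continue 60 mm.

Call:
arm_command(
  increments=[
    {"dx": -0.45,"dy": 0.0,"dz": 0.25,"wx": 0.0,"wy": 0.0,"wz": 0.0,"grip": 8.54},
    {"dx": -0.95,"dy": 0.0,"dz": 0.55,"wx": 0.0,"wy": 0.0,"wz": 0.0,"grip": 8.54},
    {"dx": -1.45,"dy": 0.01,"dz": 0.9,"wx": 0.0,"wy": 0.0,"wz": 0.0,"grip": 8.54},
    {"dx": -1.95,"dy": 0.01,"dz": 1.25,"wx": 0.0,"wy": 0.0,"wz": 0.0,"grip": 8.54},
    {"dx": -2.45,"dy": 0.02,"dz": 1.6,"wx": 0.0,"wy": 0.0,"wz": 0.0,"grip": 8.54},
    {"dx": -2.95,"dy": 0.02,"dz": 1.95,"wx": 0.0,"wy": 0.0,"wz": 0.0,"grip": 8.54},
    {"dx": -3.45,"dy": 0.02,"dz": 2.3,"wx": 0.0,"wy": 0.0,"wz": 0.0,"grip": 8.54},
    {"dx": -3.95,"dy": 0.03,"dz": 2.65,"wx": 0.0,"wy": 0.0,"wz": 0.0,"grip": 8.54},
    {"dx": -4.45,"dy": 0.03,"dz": 3.0,"wx": 0.0,"wy": 0.0,"wz": 0.0,"grip": 8.54},
    {"dx": -4.95,"dy": 0.03,"dz": 3.35,"wx": 0.0,"wy": 0.0,"wz": 0.0,"grip": 8.54},
  ],
)

```text
clock: 11.55
eef_pos: [0.6342, -0.032, 0.0048]
tool_rot: [-0.035, 0.954, 0.01, 0.299]
ft_force: [-2.7, -0.1, -1.7]
grip_width: 0.085
grasp_force: 1.0
```

```bash
python3 - <<'E'
from chk import *
near('')
E
```

```text
tcp basket [-107.9   -0.3]
near rim -90 -40 193 [-111.3 -110.8] 41.3
near rim -40 -10 1461 [-111.3 -110.8] 42.0
near rim 10 40 1491 [-111.2 -110.6] 42.0
near rim 40 90 119 [-111.  -110.6] 40.8
shift cm [-1.69  0.03  1.31] rotvec [-0.002 -0.001 -0.   ] | tcp [ 0.6356 -0.0319  0.0055] F [ 0.5 -0.3 -0.4] w 0.086 q [-0.1   0.46 -0.63 -0.13  0.09 -0.14] t 11.6
```

Call:
arm_command(
  increments=[
    {"dx": -0.16,"dy": 0.0,"dz": 0.11,"wx": 0.0,"wy": 0.0,"wz": 0.0,"grip": 8.54},
    {"dx": -0.33,"dy": 0.0,"dz": 0.23,"wx": 0.0,"wy": 0.0,"wz": 0.0,"grip": 8.54},
    {"dx": -0.49,"dy": 0.0,"dz": 0.35,"wx": 0.0,"wy": 0.0,"wz": 0.0,"grip": 8.54},
    {"dx": -0.65,"dy": 0.0,"dz": 0.47,"wx": 0.0,"wy": 0.0,"wz": 0.0,"grip": 8.54},
    {"dx": -0.82,"dy": 0.0,"dz": 0.6,"wx": 0.0,"wy": 0.0,"wz": 0.0,"grip": 8.54},
    {"dx": -0.98,"dy": 0.0,"dz": 0.7,"wx": 0.0,"wy": 0.0,"wz": 0.0,"grip": 8.54},
    {"dx": -1.15,"dy": 0.0,"dz": 0.82,"wx": 0.0,"wy": 0.0,"wz": 0.0,"grip": 8.54},
    {"dx": -1.31,"dy": 0.01,"dz": 0.94,"wx": 0.0,"wy": 0.0,"wz": 0.0,"grip": 8.54},
    {"dx": -1.48,"dy": 0.01,"dz": 1.05,"wx": 0.0,"wy": 0.0,"wz": 0.0,"grip": 8.54},
    {"dx": -1.64,"dy": 0.01,"dz": 1.17,"wx": 0.0,"wy": 0.0,"wz": 0.0,"grip": 8.54},
  ],
)

```text
clock: 12.6
eef_pos: [0.653, -0.0307, 0.0052]
tool_rot: [-0.035, 0.954, 0.01, 0.299]
ft_force: [-11.7, -0.9, 9.7]
grip_width: 0.0854
grasp_force: 6.0
```

```bash
python3 - <<'E'
from chk import *
near('')
E
```

```text
tcp basket [-90.1  -0.4]
near rim -90 -40 219 [-92.9 -92.2] 41.5
near rim -40 -10 1472 [-92.7 -92.1] 42.1
near rim 10 40 1498 [-92.6 -92. ] 42.1
near rim 40 90 137 [-92.5 -92.1] 41.0
shift cm [-0.25  0.04  0.27] rotvec [-0.003 -0.003 -0.001] | tcp [ 0.6534 -0.0307  0.0053] F [-8.6 -1.1  5.2] w 0.085 q [-0.09  0.48 -0.59 -0.1   0.09 -0.13] t 12.65
```

Call:
arm_command(
  increments=[
    {"dx": -0.08,"dy": 0.0,"dz": 0.06,"wx": 0.0,"wy": 0.0,"wz": 0.0,"grip": 8.54},
    {"dx": -0.16,"dy": 0.0,"dz": 0.11,"wx": 0.0,"wy": 0.0,"wz": 0.0,"grip": 8.54},
    {"dx": -0.25,"dy": 0.0,"dz": 0.17,"wx": 0.0,"wy": 0.0,"wz": 0.0,"grip": 8.54},
    {"dx": -0.33,"dy": 0.0,"dz": 0.23,"wx": 0.0,"wy": 0.0,"wz": 0.0,"grip": 8.54},
    {"dx": -0.41,"dy": 0.0,"dz": 0.29,"wx": 0.0,"wy": 0.0,"wz": 0.0,"grip": 8.54},
    {"dx": -0.41,"dy": 0.0,"dz": 0.29,"wx": 0.0,"wy": 0.0,"wz": 0.0,"grip": 8.54},
  ],
)

```text
clock: 13.25
eef_pos: [0.6573, -0.0304, 0.005]
tool_rot: [-0.035, 0.954, 0.01, 0.299]
ft_force: [-12.4, 0.2, 10.0]
grip_width: 0.0855
grasp_force: 6.3
```

```bash
python3 - <<'E'
from chk import *
near('')
E
```

```text
tcp basket [-86.2  -0.3]
near rim -90 -40 209 [-88.4 -88. ] 41.4
near rim -40 -10 1459 [-88.4 -87.9] 42.1
near rim 10 40 1503 [-88.3 -87.8] 42.1
near rim 40 90 129 [-88.1 -87.6] 41.0
shift cm [0.05 0.03 0.02] rotvec [-0.003 -0.004 -0.001] | tcp [ 0.6573 -0.0303  0.005 ] F [-12.3  -0.6   9.8] w 0.085 q [-0.09  0.49 -0.57 -0.09  0.09 -0.13] t 13.3
```

Call:
arm_command(
  increments=[
    {"dx": -0.08,"dy": 0.0,"dz": 0.06,"wx": 0.0,"wy": 0.0,"wz": 0.0,"grip": 8.54},
    {"dx": -0.16,"dy": 0.0,"dz": 0.11,"wx": 0.0,"wy": 0.0,"wz": 0.0,"grip": 8.54},
    {"dx": -0.21,"dy": 0.0,"dz": 0.14,"wx": 0.0,"wy": 0.0,"wz": 0.0,"grip": 8.54},
    {"dx": -0.25,"dy": 0.0,"dz": 0.17,"wx": 0.0,"wy": 0.0,"wz": 0.0,"grip": 8.54},
    {"dx": -0.25,"dy": 0.0,"dz": 0.17,"wx": 0.0,"wy": 0.0,"wz": 0.0,"grip": 8.54},
  ],
)

```text
clock: 13.8
eef_pos: [0.6596, -0.0301, 0.0047]
tool_rot: [-0.035, 0.954, 0.01, 0.298]
ft_force: [-13.8, -0.7, 11.2]
grip_width: 0.0851
grasp_force: 7.4
```

```bash
python3 - <<'E'
from chk import *
near('')
E
```

```text
tcp basket [-83.8  -0.3]
near rim -90 -40 177 [-86.  -85.6] 41.4
near rim -40 -10 1453 [-86.1 -85.5] 42.0
near rim 10 40 1451 [-86.  -85.4] 42.0
near rim 40 90 108 [-85.8 -85.4] 40.7
shift cm [ 0.23  0.03 -0.13] rotvec [-0.003 -0.005 -0.001] | tcp [ 0.6596 -0.0301  0.0047] F [-14.7   0.   11. ] w 0.085 q [-0.09  0.49 -0.57 -0.09  0.09 -0.13] t 13.85
```

Call:
arm_command(
  increments=[
    {"dx": -0.08,"dy": 0.0,"dz": 0.05,"wx": 0.0,"wy": 0.0,"wz": 0.0,"grip": 8.54},
    {"dx": -0.16,"dy": 0.0,"dz": 0.1,"wx": 0.0,"wy": 0.0,"wz": 0.0,"grip": 8.54},
    {"dx": -0.16,"dy": 0.0,"dz": 0.1,"wx": 0.0,"wy": 0.0,"wz": 0.0,"grip": 8.54},
  ],
)

```text
clock: 14.15
eef_pos: [0.6603, -0.0301, 0.0045]
tool_rot: [-0.035, 0.954, 0.01, 0.297]
ft_force: [-20.6, -1.5, 15.8]
grip_width: 0.0851
grasp_force: 10.0
```

Call:
arm_command(
  increments=[
    {"dx": -0.08,"dy": 0.0,"dz": 0.05,"wx": 0.0,"wy": 0.0,"wz": 0.0,"grip": 8.54},
    {"dx": -0.12,"dy": 0.0,"dz": 0.08,"wx": 0.0,"wy": 0.0,"wz": 0.0,"grip": 8.54},
    {"dx": -0.12,"dy": 0.0,"dz": 0.08,"wx": 0.0,"wy": 0.0,"wz": 0.0,"grip": 8.54},
  ],
)

```text
clock: 14.45
eef_pos: [0.6604, -0.0301, 0.004]
tool_rot: [-0.034, 0.954, 0.01, 0.296]
ft_force: [-26.3, -2.6, 19.2]
grip_width: 0.0854
grasp_force: 12.6
```

```bash
python3 - <<'E'
from chk import *
near('')
E
```

```text
tcp basket [-83.1  -0.3]
near rim -90 -40 149 [-85.4 -85. ] 41.3
near rim -40 -10 1395 [-85.4 -84.9] 41.8
near rim 10 40 1383 [-85.4 -84.8] 41.9
near rim 40 90 88 [-85.2 -84.8] 40.5
shift cm [ 0.26  0.03 -0.23] rotvec [-0.003 -0.009 -0.002] | tcp [ 0.6604 -0.0301  0.0041] F [-25.3  -3.   20.1] w 0.086 q [-0.09  0.49 -0.56 -0.08  0.09 -0.13] t 14.5
```

Hard stop: the force rises with no motion, and the near side is at -85.2 mm and square. Retreat gently straight back.

Call:
arm_command(
  increments=[
    {"dx": 0.12,"dy": 0.0,"dz": -0.08,"wx": 0.0,"wy": 0.0,"wz": 0.0,"grip": 8.54},
    {"dx": 0.25,"dy": 0.0,"dz": -0.17,"wx": 0.0,"wy": 0.0,"wz": 0.0,"grip": 8.54},
    {"dx": 0.37,"dy": 0.0,"dz": -0.26,"wx": 0.0,"wy": 0.0,"wz": 0.0,"grip": 8.54},
    {"dx": 0.5,"dy": 0.0,"dz": -0.35,"wx": 0.0,"wy": 0.0,"wz": 0.0,"grip": 8.54},
    {"dx": 0.65,"dy": 0.0,"dz": -0.45,"wx": 0.0,"wy": 0.0,"wz": 0.0,"grip": 8.54},
    {"dx": 0.9,"dy": 0.0,"dz": -0.62,"wx": 0.0,"wy": 0.0,"wz": 0.0,"grip": 8.54},
    {"dx": 1.5,"dy": 0.0,"dz": -1.05,"wx": 0.0,"wy": 0.0,"wz": 0.0,"grip": 8.54},
    {"dx": 2.5,"dy": 0.0,"dz": -1.8,"wx": 0.0,"wy": 0.0,"wz": 0.0,"grip": 8.54},
    {"dx": 4.5,"dy": 0.0,"dz": -3.3,"wx": 0.0,"wy": 0.0,"wz": 0.0,"grip": 8.54},
    {"dx": 7.0,"dy": 0.0,"dz": -5.3,"wx": 0.0,"wy": 0.0,"wz": 0.0,"grip": 8.54},
  ],
)

```text
clock: 15.5
eef_pos: [0.5786, -0.036, 0.0094]
tool_rot: [-0.035, 0.953, 0.01, 0.301]
ft_force: [-0.6, 0.4, 0.8]
grip_width: 0.0857
grasp_force: 0.0
```

```bash
python3 - <<'E'
from chk import *
im=near('')
cv2.imwrite('pics/w6.png',im[...,::-1])
c,im,d=snap('top'); cv2.imwrite('pics/t6.png',im[...,::-1])
E
```

```text
tcp basket [-173.5    0.7]
shift cm [-7.08 -0.05  5.05] rotvec [-0.002 -0.01  -0.001] | tcp [ 0.5701 -0.0358  0.0061] F [-5.4  0.1 -1.2] w 0.086 q [-0.12  0.38 -0.79 -0.19  0.11 -0.16] t 15.55
```

View pics/t6.png

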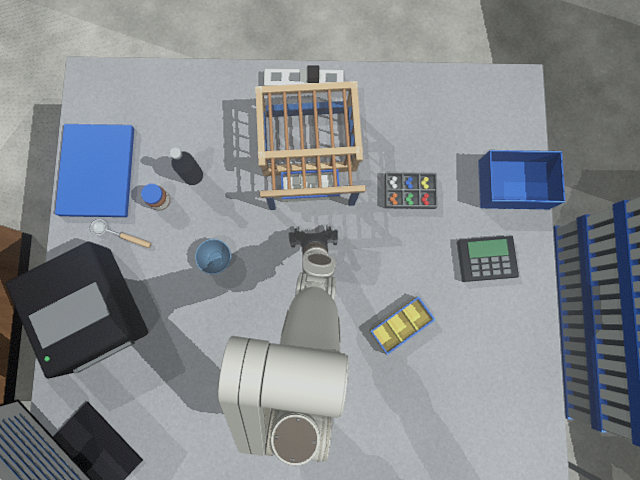

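The top view shows the trough under the visor at (310,182), the arm clear, and the bowl, tray, yellow trough and other items unmoved. Next I measure its resting pose and back off a little more.

Call:
arm_command(
  increments=[
    {"dx": 2.5,"dy": 0.0,"dz": -2.0,"wx": 0.0,"wy": 0.0,"wz": 0.0,"grip": 8.54},
    {"dx": 4.5,"dy": 0.0,"dz": -5.0,"wx": 0.0,"wy": 0.0,"wz": 0.0,"grip": 8.54},
    {"dx": 4.5,"dy": 0.0,"dz": -7.0,"wx": 0.0,"wy": 0.0,"wz": 0.0,"grip": 8.54},
    {"dx": 4.5,"dy": 0.0,"dz": -7.0,"wx": 0.0,"wy": 0.0,"wz": 0.0,"grip": 8.54},
    {"dx": 4.5,"dy": 0.0,"dz": -7.0,"wx": 0.0,"wy": 0.0,"wz": 0.0,"grip": 8.54},
  ],
)

```text
clock: 16.1
eef_pos: [0.5029, -0.0419, 0.0416]
tool_rot: [-0.035, 0.953, 0.01, 0.301]
ft_force: [0.4, 0.8, 0.3]
grip_width: 0.0856
grasp_force: 0.0
```

```bash
python3 - <<'E'
from chk import *
for n,(x0,y0,x1,y1) in (('top',(275,160,352,200)),('side',(225,190,310,270))):
    c,im,d=snap(n); hsv=cv2.cvtColor(im,cv2.COLOR_RGB2HSV); m=cv2.inRange(hsv,(100,100,50),(128,255,255))
    v,u_=np.nonzero(m[y0:y1,x0:x1]); uv=np.c_[u_+x0,v+y0]; P=pts(c,d,uv); k=abs(P[:,2]-.045)<.008
    B=(ray(c,uv[k],.045)[:,:2]-org)@Rm*1000
    k2=(abs(B[:,1])<100)&(B[:,0]>-110)&(B[:,0]<20); B=B[k2]
    print(n,len(B),'x',np.percentile(B[:,0],[2,98]).round(1),'y',np.percentile(B[:,1],[1,99]).round(1))
    for s in ('L','R'):
        q=B[(B[:,1]>25) if s=='L' else (B[:,1]<-25)]; e=q[q[:,0]<-60]; f=q[q[:,0]>-40]
        print(s,'near',len(e),np.round(np.median(e[:,0]),1) if len(e) else '','far',len(f),np.round(np.median(f[:,0]),1) if len(f) else '')
# bystander drift: image difference vs. start
im0=np.load('pics/top0.npz')['im']; c,im,d=snap('top')
for nm,b in dict(bowl=(192,232,234,276),tray=(376,170,438,210),yellow=(368,294,436,356),flask=(165,145,206,188),term=(455,232,522,284)).items():
    s=np.s_[b[1]:b[3],b[0]:b[2]]; print(nm,cv2.phaseCorrelate(*[cv2.cvtColor(i[s],cv2.COLOR_RGB2GRAY).astype(np.float32) for i in(im0,im)]))
o=monitor.get_obs(); print(o['eef_pos'],o['ft_force'],o['clock'])
E
```

```text
top 231 x [-88.8  -3.1] y [-87.3  91.5]
L near 44 -85.9 far 52 -7.5
R near 32 -86.5 far 37 -8.3
side 287 x [-88.9   0.3] y [-88.3  94.3]
L near 46 -84.2 far 73 -6.0
R near 61 -82.9 far 20 -3.6
bowl ((0.48756685785094334, 0.33211817322798964), 0.9361413500044081)
tray ((-0.05337553403077777, -0.031509931770777655), 0.9979519367218017)
yellow ((-0.14876072410419283, 0.03141660813745517), 0.7434421351386441)
flask ((0.49701780285825237, 0.508056429120991), 0.9923248890005512)
term ((-6.0428709986126705e-05, 0.001826980861704186), 0.9696070242811132)
[ 0.50211684 -0.04156318  0.0400279 ] [-0.85237974  0.35820085 -0.19154067] 16.25
```

```bash
python3 -c "
from workcell import job; print(job.job_done())"
```

```text
the job is handed in; nothing more can be done
None
```

The trough was pushed to the hard stop between the posts, with both buffers right in, then let go; it settled about 3 mm back, square to the rail, and nothing else was touched. The job is handed in.

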